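# Take the slide cassette out of the scanner by its side catches

### The job

Lift the slide scanner's hood by its front bar and bring it gently back onto its open stop. Then pinch together the two sprung catches on the sides of the slide cassette inside, lift the cassette out of its bay, keeping it level, and finish while still holding it, its underside at least 6 cm above the scanner's deck, with the hood left standing open and the things standing beside the scanner undisturbed.

Things in the scene. Friction and masses are not known exactly. Their poses are not given: they have to be found in the camera images.
- scanner: low white table-top scanner fixed to the table, 150 (x) x 130 (y) mm; flat deck 50 mm above the table, 92 mm high with the hood shut. Origin at the centre of its underside, x points to the hinge side at the back, y to its left, z up. The bay for the cassette is centred at x -15 mm, y 0. With the hood open nothing else stands above the deck in front of the hinge
- hood_hinge (a point): middle of the hood's hinge line on the scanner, 65 mm behind the scanner's origin and 51 mm above the table; the line runs along y (axes as the scanner's)
- hood (a joint): opening angle of the grey box-shaped hood (133 x 122 x 41 mm, 0.15 kg), rad: 0 shut over the cassette, 1.7 open on its stop, leaning a little back past upright. Starts between 0 and 0.3. The hinge is stiff (about 0.2 N m of friction): the hood stays wherever it is left
- hood_bar (a point): middle of the hood's round metal bar handle, 10 mm thick, along the scanner's y, 66 mm free between its two arms, 42 mm in front of the hood's front wall, free space below. Axes are the hood's. With the hood shut it lies 177 mm in front of and 24 mm above the hinge line (75 mm above the table); it swings round that line
- cassette_grip (a point): centre of the slide cassette's grip, midway between its catches; x along its length, y from right to left catch, z up. White open tray 84 (x) x 40 (y) x 46 (z) mm, about 0.15 kg, glass slides standing in it; underside 38 mm below this point, top edge 8 mm above. Seated, the point is 20 mm above the deck and the axes are along the scanner's
- catch_left (a joint): how far the left (+y) catch is pressed in, m: 0 out, 0.006 fully in; spring 3.5 N out, 7.7 N in. Grey ribbed plate 24 mm long (x), from 4 to 32 mm above the deck when seated, outer face 27 mm from the cassette's centre plane when out, 21 mm when in (54 and 42 mm over both). Its barb under the deck holds the cassette down until both catches are pressed about 4 mm
- catch_right (a joint): the same for the right (-y) catch: m pressed inwards, 0 out, 0.006 fully in
- slide_box: bystander: small cardboard box 55 x 85 x 32 mm on the table to the right of the scanner; origin at the centre of its underside; leave it alone
- jar_2: bystander: clear jar with a black screw cap, 43 mm across and 72 mm high, on the table to the left; origin at the centre of its underside; leave it alone
- strip_block: bystander: black strip block with a row of holes, 26 x 130 x 31 mm, on the table to the left of the scanner; origin at the centre of its underside; leave it alone

How it is judged (in metres and radians):
On the way, in this order (a step that is already met when the one before it is completed fails the run):
1. the hood stands open on its stop (value of joint hood above 1.6 rad), for 0.2 s.
2. both catches are pinched in while the cassette still sits in its bay (value of joint each of catch_left, catch_right above 0.004 m and z of cassette_grip in the frame of scanner below 0.075 m), for 0.1 s.
At the end, for the whole second after the job is handed in: the cassette hangs still and level (within 0.25 rad) in the fingers with both catches pressed in more than 4 mm, its underside more than 57 mm above the deck, touching no part of the scanner, and the hood is still open past 1.6 rad (z of cassette_grip in the frame of scanner above 0.145 m and angle between cassette_grip's own z axis and vertical below 0.25 rad and value of joint each of catch_left, catch_right above 0.004 m and contact force between the fingers and cassette above 3 N and contact force between cassette and scanner below 0.1 N and linear speed of cassette below 0.03 m/s and value of joint hood above 1.6 rad); the arm keeps its last pose, push and grip.
It fails at once if the hood is thrown onto its stop (faster than 1.5 rad/s over the last part of its swing) (value of joint hood above 1.35 rad and velocity of joint hood above 1.5 rad/s).
It fails at once if the cassette is tipped by more than 0.5 rad (angle between cassette_grip's own z axis and vertical above 0.5 rad).
It fails at once if a bystander is shifted by more than 25 mm (distance of any of slide_box, jar_2, strip_block from where it was at the start of the episode above 0.025 m).
It also fails if it takes over 54 s, if anything falls off the work surface, if the arm or the gripper's body presses on something with over 40 N, if the wrist force passes 120 N, or if a joint passes its speed limit or range.

### The arm

A 6-joint arm with a two-finger parallel gripper is mounted at the origin on a cart in front of the work surface, level with it; the furniture and walls round the work are solid. World frame = base frame: x ahead of the robot, y to its left, z up, the work surface at z = 0. Lengths are in mm, angles in rad, forces in N, time in s.
With the tool pointing down it reaches from about 275 to 875 mm from the base axis. Payload 12.5 kg.
Tool frame: the origin (TCP) lies at the very end of the fingers, on their centre line; the grasp point (between the pads) lies 19 mm behind it; z points along the fingers, y is the line along which they close (so a half turn about z gives the same grasp; the last joint's range is limited). The gripper opens to 85 mm and grips with 20 to 120 N. Pads are 22 mm wide; open, the fingers measure 114 mm over their backs; the gripper's body (76 mm by 85 mm) begins 54 mm behind the grasp point. The pads swing forward as they close: fully open they stand 13 mm farther back than shut.
Start: joints at [-1.356, 0.351, 1.652, -0, 1.139, -0.085], TCP at [162.45, -525.447, 231.29] pointing down, gripper open.
Joint ranges: [-2.75, 2.75], [-0.79, 2.1], [0.01, 2.65], [-1.57, 4.71], [0.07, 3.14], [-2.87, 2.87]. Speed limits (rad/s): [2.22, 2.22, 2.79, 3.14, 3.14, 3.14].

### API

Orientations are given as a unit quaternion [x, y, z, w].
In Python, from cell import state, camera, calibration, job_done gives the robot as it stands.
- The arm moves only by the tool send_rows, never from a script. Its argument "rows" is a list of rows, each a list of 7 numbers: the gripper's target within -1 to 1 (fully open at 1, half-way at 0, shut at -1), then the shift along the tool's x, y, z in mm, then the turn, a rotation vector about the tool's x, y, z in degrees. A call has 1 to 20 rows; each row is the pose to reach, as a shift and turn from the pose commanded when the call began, along the tool's axes at that moment; what a row does not reach only later rows make up. A row lasts 1/10 s, in which the tool goes at most 50 mm and 8.59 degrees, less where a joint would pass 70% of its speed; a pose out of reach is approached as far as the arm can. A call with a gripper value outside its range is refused whole. The fingers move at their own pace and stop on an object; "newtons" is the grip in N (left out, the last holds). Time passes only in rows, so rows that repeat a pose let the fingers close. It gives the time, the measured TCP pose, the force, the opening and the grip force at its end, in the units of the state.
- state(): the state, without advancing time (a new reading comes with each control period).
- camera(name): name is "scene" or "top" or "wrist"; returns (picture, depth): 384x512x3 uint8, red, green, blue; 384x512 float32, mm along the optical axis (not along the pixel's ray), 0 where there is no reading.
- calibration(name): a dict with "fx", "fy", "cx", "cy" (pixels), "position" and "rotation" of the camera in the world; the wrist camera has in their place "T_tool_cam" (4x4, takes a point from camera to tool coordinates, whose origin is the TCP and whose axes are the flange's). Camera axes: x right, y down, z forward; pixel columns grow to the right and rows downward; lengths in mm; the calibration is good to about 2 mm. A picture is of the moment at which its call begins: read the wrist's pose just before it. calibration takes no time and is no camera call.
- job_done(): hands the job in; it is judged then, once.
The state is a dict: "time_s": time; "joint_positions": joint angles; "qd": joint speeds; "joint_efforts": joint torques, N m; "tcp_pos": TCP position; "tool_rot": TCP orientation; "ft_force": force on the tool from outside, world axes, zero at the start; "wrist_torque": the same for the moment, N m; "gripper_width": finger opening in mm; "grip_force": force on a finger pad.
Only numpy, scipy, OpenCV 4.12 (cv2) and the standard library are available. Lean on these libraries where they do the work, as an engineer would, in place of code of your own. Each camera call takes 0.05 s, during which the arm holds its last target. There are 200 camera calls.

## Working session

There is one attempt and no reset: what is moved stays moved. The work goes in short steps, Python scripts to look and compute and a tool call to move; the robot and the scene stay as the last step left them, time stands still between calls to the robot, and variables do not carry over. Pictures are saved under pics/ and viewed, at most 10 in all, crops included, and the job is handed in when it is done.

Besides the shell and the picture viewer there is one more tool, called as name(argument=value, ...), one argument or row to a line, values as JSON. send_rows: Moves the arm, as the interface text tells. Its arguments: {"type":"object","properties":{"rows":{"type":"array"},"newtons":{"type":"number"}},"required":["rows"]}

```bash
mkdir -p pics
cat > h.py <<'E'
import numpy as np,cv2
from cell import state,camera,calibration,job_done
def grab(n):
    s=state();p,d=camera(n);c=calibration(n);np.savez(f'{n}.npz',p=p,d=d)
    return s,p,d,c
def pts(d,c):
    v,u=np.mgrid[:384,:512]
    P=np.stack([(u-c['cx'])/c['fx']*d,(v-c['cy'])/c['fy']*d,d],-1)
    return P@np.array(c['rotation']).T+np.array(c['position'])
E
python3 - <<'E'
from h import *
for n in('scene','top'):
    s,p,d,c=grab(n); cv2.imwrite(f'pics/{n}0.png',p[:,:,::-1]); print(n,c)
    np.save(f'{n}_w.npy',pts(d,c))
print(s)
E
```

```text
scene {'fx': 454.4889250450021, 'fy': 454.4889250450021, 'cx': 252.60303455269818, 'cy': 189.54964211835622, 'position': array([-459.6224398 ,  658.85344339,  873.030792  ]), 'rotation': array([-0.43099721,  0.77254678, -0.41300741,  0.21642035])}Traceback (most recent call last):
  File "<stdin>", line 4, in <module>
  File "h.py", line 9, in pts
    return P@np.array(c['rotation']).T+np.array(c['position'])
           ~^~~~~~~~~~~~~~~~~~~~~~~~~~
ValueError: matmul: Input operand 1 has a mismatch in its core dimension 0, with gufunc signature (n?,k),(k,m?)->(n?,m?) (size 4 is different from 3)
```

View pics/scene0.png

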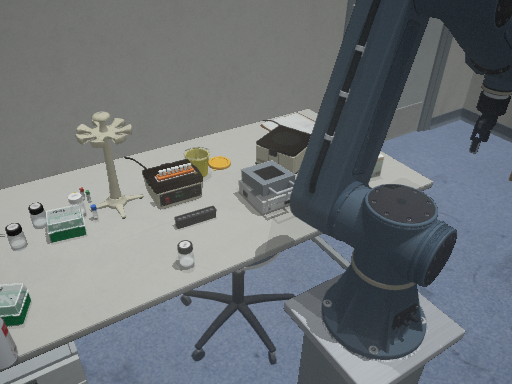

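The scene view shows the scanner at about (268,188), its bar facing the camera/robot near (285,210), the strip block at (196,216) and a jar at (186,253).

```bash
sed -i "s/np.array(c\['rotation'\])/R.from_quat(c['rotation']).as_matrix()/;1a from scipy.spatial.transform import Rotation as R" h.py
python3 - <<'E'
from h import *
s,p,d,c=grab('top'); print(c); np.save('top_w.npy',pts(d,c))
cv2.imwrite('pics/top0.png',cv2.resize(p,(768,576))[:,:,::-1])
z=np.load('scene.npz');np.save('scene_w.npy',pts(z['d'],calibration('scene')))
for k in((188,268),(216,196),(253,186)): print(k,np.load('scene_w.npy')[k])
print(s)
E
```

```text
{'fx': 351.10715712003696, 'fy': 351.10715712003696, 'cx': 254.07633618292175, 'cy': 189.04086554712816, 'position': array([ 458.05908201,    6.04384631, 1129.45919188]), 'rotation': array([ 0.7163898 , -0.69663033,  0.02350313, -0.03065032])}
(188, 268) [478.78137332 -11.14282245  91.01251252]
(216, 196) [538.94173263 207.08061214  29.03898861]
(253, 186) [376.77375123 315.48948257  57.26531705]
{'time_s': 0.05, 'joint_positions': array([-1.35559766e+00,  3.51237354e-01,  1.65242770e+00, -1.83983015e-05,
        1.13911794e+00, -8.45979055e-02]), 'qd': array([-0.00119946, -0.0006052 , -0.00225573, -0.00032647, -0.001332  ,
        0.00013828]), 'joint_efforts': array([ 3.40812003e-04, -5.07352138e+01, -2.92225778e+01, -6.88198588e-05,
        2.46813106e-03, -8.56267889e-06]), 'tcp_pos': array([ 162.37816647, -525.13055488,  230.75644489]), 'tool_rot': array([ 9.88785522e-01,  1.49341345e-01, -4.71724094e-05, -5.93356843e-04]), 'ft_force': array([ 0.39643317,  0.93409289, -0.54238462]), 'wrist_torque': array([ 0.00124772,  0.00697508, -0.02536174]), 'grip_force': 0.0, 'gripper_width': 85.33507505392966}
```

View pics/top0.png

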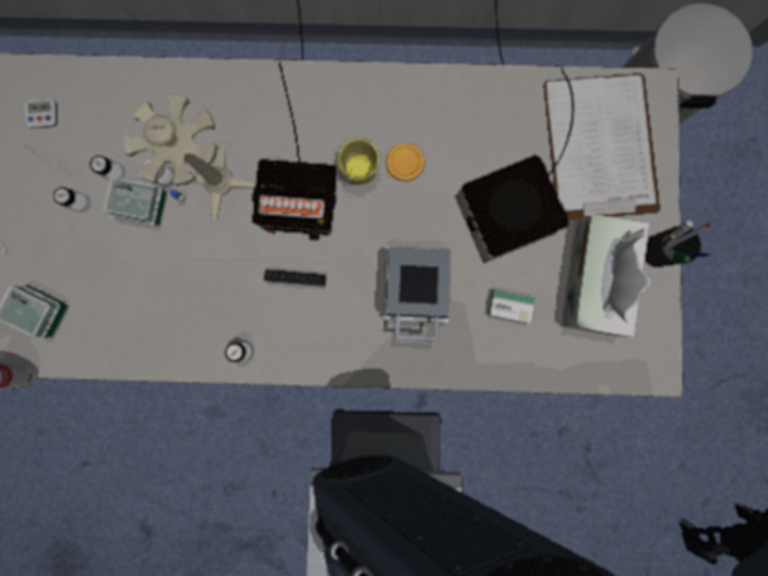

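The top view (768-wide) shows the scanner hood at (418,283), its bar at about (415,337), the slide box at (512,306), strip block at (295,277) and jar at (237,350). The scanner is nearly aligned with the world axes.

Run:
```python
from h import *
W=np.load('top_w.npy');p=np.load('top.npz')['p']
print(np.round(W[172:236:4,278][:, [0,1,2]]))
m=np.zeros((384,512),bool);m[160:232,248:306]=1
Z=W[...,2]
for lo,hi in((82,200),(60,200),(40,58)):
    k=(m&(Z>lo)&(Z<hi)).astype(np.uint8); n,l,st,ce=cv2.connectedComponentsWithStats(k)
    i=1+st[1:,4].argmax(); q=W[l==i]; r=cv2.minAreaRect(q[:,:2].astype(np.float32)); print(lo,len(q),r,q.min(0),q.max(0))
q=W[m&(Z>84)];A=np.c_[q[:,:2],np.ones(len(q))];print('plane',np.linalg.lstsq(A,q[:,2],rcond=None)[0])
# bar region rows 208..230
sub=Z[206:232,250:304]; print(np.round(sub[::2,::4]).astype(int))
S=np.load('scene_w.npy');q=S[(S[...,2]>40)&(S[...,2]<130)&(abs(S[...,0]-460)<130)&(abs(S[...,1]+15)<90)]
t=q[(q[:,2]>80)];print('scene',t.min(0),t.max(0),cv2.minAreaRect(t[:,:2].astype(np.float32)))
```

```text
[[590. -52.  97.]
 [578. -52.  98.]
 [566. -52.  98.]
 [554. -53.  97.]
 [542. -53. 100.]
 [530. -53. 101.]
 [518. -53. 103.]
 [506. -53. 106.]
 [495. -54. 104.]
 [483. -53. 110.]
 [472. -57.  48.]
 [460. -60.   1.]
 [447. -61.   1.]
 [437. -55.  99.]
 [422. -61.  -0.]
 [409. -62.   0.]]
82 2069 ((519.5856323242188, -55.597930908203125), (122.26402282714844, 181.48062133789062), 88.87145233154297) [ 428.42291485 -117.57727638   83.51333382] [610.94996696   5.40140849 111.88510438]
60 2089 ((519.5856323242188, -55.597930908203125), (122.26402282714844, 181.48062133789062), 88.87145233154297) [ 428.42291485 -117.57727638   68.01220324] [610.94996696   5.40140849 111.88510438]
40 75 ((541.0953369140625, 5.828774452209473), (149.36378479003906, 18.376495361328125), 6.377700328826904) [467.50903261 -11.35420284  43.97907757] [616.33577232   8.96333104  54.24041072]
plane [-2.23023693e-01  2.41505305e-01  2.37598804e+02]
[[   1    1  105  105  109  105  106  105  108  107  110  105  106    3]
 [   1    1  108  106  104  107  105  110  107  109  107  107  105   -1]
 [  -1    0   86   93   9
[... 275 characters left out ...]
 -2    0    1   98    3    0    4   -1    1   97    0   -4    2]
 [   1   -2   -3    2   96    1   -1    1    0   -3   97   -3    0    5]
 [   0    2    1    4   95    0    0   -1   -1    0   97   -1    3    2]
 [   0   -3    2   -1  100   99   97   99  100   98   96    1 1129    0]
 [   1    2    0    0   96  100  101  100   98  102   99   -2   -2 1129]
 [   1    1    0    3    1   -1    4    0    2   -1   -2    2   -4    4]
 [  -1   -2   -1   -2    0   -3    0    3    1   -2   -2   -1   -2   -3]]
scene [ 428.81499915 -104.77841499   80.05843256] [589.35524465  11.45334552 112.16929085] ((509.08941650390625, -46.64632797241211), (160.44883728027344, 116.28164672851562), 0.07684898376464844)
```

```bash
cat >> h.py <<'E'
def toolrot(yaw,phi):
    "closing axis y in the scanner's xz plane; phi tilt forward from straight down; degrees"
    M=R.from_euler('z',yaw,degrees=True).as_matrix()@np.array([[0,1,0],[1,0,0],[0,0,-1.]])
    M=np.array([[0,1,0],[1,0,0],[0,0,-1.]]);M[:,0]=[0,1,0];M[:,1]=[1,0,0];M[:,2]=[0,0,-1]
    return R.from_euler('z',yaw,degrees=True)*R.from_euler('y',-phi,degrees=True)*R.from_matrix(M)
def go(s,pos,rot):
    r0=R.from_quat(s['tool_rot']);return np.round(r0.inv().apply(np.array(pos)-s['tcp_pos']),1),np.round((r0.inv()*rot).as_rotvec(degrees=True),1)
E
python3 - <<'E'
from h import *
W=np.load('top_w.npy');Z=W[...,2]
e=[]
for v in range(176,204):
    k=np.where((Z[v,240:320]>84))[0]+240
    e.append((W[v,k[1],0],W[v,k[0],1],W[v,k[-1],1]))
e=np.array(e)
for j in(1,2): f=np.polyfit(e[:,0],e[:,j],1);print('edge slope',f[0],'y@540',np.polyval(f,540))
m=np.zeros_like(Z,bool);m[222:229,266:294]=1;b=W[m&(Z>80)&(Z<130)]
# full bar points
f=np.polyfit(b[:,1],b[:,0],1);print('bar',b.mean(0),b.min(0),b.max(0),f[0])
k=(Z>80)&(W[...,0]>480)&(W[...,0]<600)&(W[...,1]>-115)&(W[...,1]<0);q=W[k]
print('hood top',np.polyfit(q[:,0],q[:,2],1),len(q))
s=state()
print(go(s,[430,-330,250],toolrot(-35,0)))
print(go(s,[370,-56,200],toolrot(0,0)), go(s,[370,-56,200],toolrot(0,50)), toolrot(0,50).as_matrix().round(2))
E
```

```text
edge slope -0.008880155816895392 y@540 4.051724878775957
edge slope -0.04461648134977115 y@540 -115.22994420910462
bar [434.29847473 -59.80174198  99.14481633] [428.42291485 -96.40167852  93.85075024] [443.5563163  -20.06754357 103.49203323] -0.011228385362684879
hood top [-1.18242149e-01  1.65073972e+02] 1587
(array([ 313.3, -107.4,  -19. ]), array([ -0.1,  -0. , -37.8]))
(array([ 336.9, -386.9,   31.2]), array([ -0. ,  -0. , -72.8])) (array([ 336.9, -386.9,   31.2]), array([-43. ,  31.6, -67.9])) [[ 0.    0.64  0.77]
 [ 1.    0.    0.  ]
 [ 0.    0.77 -0.64]]
```

send_rows(
  rows=[
    [1, 313, -107, -19, 0, 0, -38],
    [1, 313, -107, -19, 0, 0, -38],
    [1, 313, -107, -19, 0, 0, -38],
    [1, 313, -107, -19, 0, 0, -38],
    [1, 313, -107, -19, 0, 0, -38],
    [1, 313, -107, -19, 0, 0, -38],
    [1, 313, -107, -19, 0, 0, -38],
    [-0.3, 337, -387, 10, 0, 0, -73],
    [-0.3, 337, -387, 10, 0, 0, -73],
    [-0.3, 337, -387, 10, 0, 0, -73],
    [-0.3, 337, -387, 10, 0, 0, -73],
    [-0.3, 337, -387, 10, 0, 0, -73],
    [-0.3, 337, -387, 10, 0, 0, -73],
    [-0.3, 337, -387, 10, 0, 0, -73],
    [-0.3, 337, -387, 10, 0, 0, -73],
    [-0.3, 337, -387, 10, 0, 0, -73],
    [-0.3, 337, -387, 10, 0, 0, -73],
  ],
)

```text
time_s: 1.8
tcp_pos: [370.4, -57.0, 221.3]
tool_rot: [0.707, 0.708, 0.0, 0.0]
ft_force: [0.0, -0.3, 0.2]
gripper_width: 29.6
grip_force: 0.0
```

Run:
```python
from h import *
s=state();print(s['tcp_pos'],s['joint_positions'],s['gripper_width'])
for phi,x,z in((45,350,190),(60,350,150)): print(phi,go(s,[x,-58,z],toolrot(-.5,phi)))
```

```text
[370.43783118 -57.03042237 221.31777997] [-2.77104366e-01  3.47402467e-02  2.07462052e+00 -5.94761242e-05
  1.03211780e+00 -2.78782704e-01] 29.59375827219247
45 (array([ -0.9, -20.4,  31.3]), array([-45. ,  -0.2,   0.6]))
60 (array([ -0.9, -20.4,  71.3]), array([-60. ,  -0.3,   0.5]))
```

send_rows(
  rows=[
    [-0.3, 0, 0, 30, -25, 0, 0],
    [-0.3, 0, 0, 50, -50, 0, 0],
    [-0.3, 0, 10, 80, -50, 0, 0],
    [-0.3, 0, 10, 80, -50, 0, 0.5],
    [-0.3, 0, 10, 80, -50, 0, 0.5],
    [-0.3, 0, 10, 80, -50, 0, 0.5],
    [-0.3, 0, 10, 80, -50, 0, 0.5],
    [-0.3, 0, 10, 80, -50, 0, 0.5],
    [-0.3, 0, 10, 80, -50, 0, 0.5],
    [-0.3, 0, 10, 80, -50, 0, 0.5],
  ],
)

```text
time_s: 2.8
tcp_pos: [381.5, -43.5, 140.4]
tool_rot: [0.653, 0.67, 0.279, 0.215]
ft_force: [0.3, 0.3, 0.4]
gripper_width: 29.8
grip_force: 0.0
```

Run:
```python
from h import *
s,p,d,c=grab('wrist');print(s['tcp_pos'],s['joint_positions'],R.from_quat(s['tool_rot']).as_matrix().round(3),c)
cv2.imwrite('pics/w1.png',p[:,:,::-1])
T=np.array(c['T_tool_cam']);v,u=np.mgrid[:384,:512]
P=np.stack([(u-c['cx'])/c['fx']*d,(v-c['cy'])/c['fy']*d,d],-1)@T[:3,:3].T+T[:3,3]
np.save('w1_w.npy',P@R.from_quat(s['tool_rot']).as_matrix().T+s['tcp_pos'])
```

```text
[381.48008373 -43.45119471 140.36167612] [-0.52981999  0.08722578  2.55966943  1.80295577  0.43568859 -2.24809949] [[-0.054  0.756  0.653]
 [ 0.996 -0.01   0.094]
 [ 0.077  0.655 -0.752]] {'fx': 314.0869865057393, 'fy': 314.0869865057393, 'cx': 257.43133928704276, 'cy': 193.77443563592144, 'T_tool_cam': array([[-1.30367750e-03, -9.58305976e-01, -2.85741067e-01,
         7.23625392e+01],
       [ 9.99998787e-01, -1.49302549e-03,  4.44805970e-04,
         5.16087729e-01],
       [-8.52878916e-04, -2.85740141e-01,  9.58306759e-01,
        -1.42648753e+02],
       [ 0.00000000e+00,  0.00000000e+00,  0.00000000e+00,
         1.00000000e+00]])}
```

View pics/w1.png

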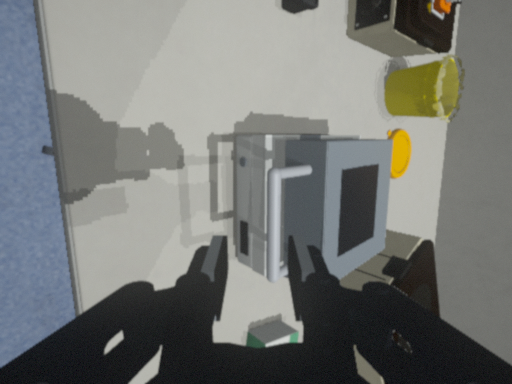

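The wrist view shows the bar running vertically in the image at column ~272, rows 170–278, with its arms at both ends; the wrist is near a fold limit at this tilt. I'll go back to a smaller tilt and grip the bar from above.

Run:
```python
from h import *
s=state()
print(go(s,[370,-58,210],toolrot(-.5,15)),go(s,[395,-58,180],toolrot(-.5,15)))
W=np.load('w1_w.npy');b=W[190:255,268:277].reshape(-1,3);b=b[(b[:,2]>60)&(b[:,2]<140)];print(b.mean(0),np.median(b,0));print(W[175:275:20,272].round(),W[172,274:300:8].round())
```

```text
(array([ -8.7,  38. , -61.1]), array([26.1, -5.5,  1.2])) (array([-12.3,  37.1, -22.2]), array([26.1, -5.5,  1.2]))
[432.04933587 -47.71252463  98.52568873] [431.85956159 -47.38331431  98.7147726 ]
[[431. -14.  99.]
 [432. -28.  99.]
 [432. -43.  98.]
 [431. -57.  99.]
 [431. -72.  99.]] [[433. -12. 100.]
 [441. -13.  99.]
 [450. -14.  99.]
 [461. -15.  97.]]
```

send_rows(
  rows=[
    [-0.3, -4, 20, -35, 8, -2, 0],
    [-0.3, -9, 38, -61, 16, -5.5, 1.2],
    [-0.3, -9, 38, -61, 26, -5.5, 1.2],
    [-0.3, -9, 38, -61, 26, -5.5, 1.2],
    [-0.3, -9, 38, -61, 26, -5.5, 1.2],
    [-0.3, -9, 38, -61, 26, -5.5, 1.2],
    [-0.3, -9, 38, -61, 26, -5.5, 1.2],
    [-0.3, -9, 38, -61, 26, -5.5, 1.2],
    [-0.3, -9, 38, -61, 26, -5.5, 1.2],
    [-0.3, -9, 38, -61, 26, -5.5, 1.2],
    [-0.3, -9, 38, -61, 26, -5.5, 1.2],
    [-0.3, -9, 38, -61, 26, -5.5, 1.2],
  ],
)

```text
time_s: 4.05
tcp_pos: [370.4, -57.7, 210.1]
tool_rot: [0.704, 0.698, 0.092, 0.09]
ft_force: [-0.0, -0.5, -1.1]
gripper_width: 29.7
grip_force: 0.0
```

Run:
```python
from h import *
s=state();print(s['tcp_pos'],s['joint_positions'],R.from_quat(s['tool_rot']).as_matrix().round(2))
b=np.array([434,-56,95.]);
for phi in (15,20):
  r=toolrot(-.5,phi);z=r.as_matrix()[:,2]
  print(go(s,b-z*25,r),go(s,b+z*19,r))
```

```text
[370.43564744 -57.71516697 210.05375596] [-0.34135218 -0.07231686  2.2363636   0.12991434  0.73931034 -0.4189357 ] [[ 0.01  0.97  0.25]
 [ 1.   -0.01  0.  ]
 [ 0.    0.25 -0.97]]
(array([  1.8,  32.1, 102.4]), array([-0.3, -0.3,  0. ])) (array([  1.6,  32.2, 146.4]), array([-0.3, -0.3,  0. ]))
(array([  1.8,  29.9, 102.6]), array([-5.3, -0.3, -0. ])) (array([  1.6,  33.9, 146.4]), array([-5.3, -0.3, -0. ]))
```

send_rows(
  rows=[
    [-0.3, 2, 32, 40, 0, 0, 0],
    [-0.3, 2, 32, 80, 0, 0, 0],
    [-0.3, 2, 32, 105, 0, 0, 0],
    [-0.3, 2, 32, 120, 0, 0, 0],
    [-0.3, 2, 32, 135, 0, 0, 0],
    [-0.3, 2, 32, 146, 0, 0, 0],
    [-0.3, 2, 32, 146, 0, 0, 0],
    [-0.6, 2, 32, 146, 0, 0, 0],
    [-0.6, 2, 32, 146, 0, 0, 0],
    [-0.9, 2, 32, 146, 0, 0, 0],
    [-0.9, 2, 32, 146, 0, 0, 0],
    [-0.9, 2, 32, 146, 0, 0, 0],
    [-0.9, 2, 32, 146, 0, 0, 0],
  ],
  newtons=25,
)

```text
time_s: 5.35
tcp_pos: [439.5, -55.4, 77.6]
tool_rot: [0.704, 0.699, 0.092, 0.09]
ft_force: [5.6, 0.6, -1.4]
gripper_width: 9.2
grip_force: 24.6
```

Run:
```python
from h import *
s=state();print(s['tcp_pos'],s['joint_positions'],s['ft_force'])
z0=R.from_quat(s['tool_rot']).as_matrix()[:,2]
r0=R.from_quat(s['tool_rot'])
g=s['tcp_pos']-19*z0; print(g)
hx,hz=607.,51.
# hood angle from grasp point direction
print('radius',np.hypot(hx-g[0],g[2]-hz))
a0=np.arctan2(24,177);rad=np.hypot(24,177);th0=0.118
def bar(t): return np.array([hx-rad*np.cos(a0+t),g[1],hz+rad*np.sin(a0+t)])
off=g-bar(th0);print('off',off)
for k,t in enumerate(np.r_[np.arange(.12,1.7,.08),1.7,1.73]):
    phi=15-min(15,max(0,(t-.12)*15)); r=toolrot(0,phi);zz=r.as_matrix()[:,2]
    a,b=go(s,bar(t)+off*(1-t/1.7)+19*zz,r);print(round(t,2),a.round(),b.round(1))
```

```text
[439.45254623 -55.35745377  77.61793968] [-0.27335099  0.33599562  2.20912759  0.20642732  0.35421109 -0.45142333] [ 5.58959228  0.6378559  -1.36458079]
[434.58765773 -55.39632211  95.98452208]
radius 178.18423890709488
off [0.53138047 0.         0.313852  ]
0.12 [-0.  0. -0.] [-0.2 -0.1 -0.4]
0.2 [  0.   7. -12.] [ 1.  -0.1 -0.4]
0.28 [  0.  15. -24.] [ 2.2 -0.1 -0.4]
0.36 [  0.  24. -35.] [ 3.4 -0.1 -0.4]
0.44 [  0.  34. -45.] [ 4.6 -0.1 -0.4]
0.52 [  0.  44. -54.] [ 5.8 -0.1 -0.4]
0.6 [  0.  56. -62.] [ 7.  -0.1 -0.4]
0.68 [  1.  68. -70.] [ 8.2 -0.1 -0.4]
0.76 [  1.  80. -76.] [ 9.4 -0.2 -0.4]
0.84 [  1.  93. -81.] [10.6 -0.2 -0.4]
0.92 [  1. 106. -86.] [11.8 -0.2 -0.4]
1.0 [  1. 120. -89.] [13.  -0.2 -0.4]
1.08 [  1. 133. -91.] [14.2 -0.2 -0.4]
1.16 [  1. 147. -92.] [14.8 -0.2 -0.4]
1.24 [  1. 162. -91.] [14.8 -0.2 -0.4]
1.32 [  1. 176. -90.] [14.8 -0.2 -0.4]
1.4 [  2. 190. -87.] [14.8 -0.2 -0.4]
1.48 [  2. 204. -84.] [14.8 -0.2 -0.4]
1.56 [  2. 217. -79.] [14.8 -0.2 -0.4]
1.64 [  2. 230. -73.] [14.8 -0.2 -0.4]
1.7 [  2. 240. -68.] [14.8 -0.2 -0.4]
1.73 [  2. 244. -65.] [14.8 -0.2 -0.4]
```

send_rows(
  rows=[
    [-0.9, 0, 7, -12, 1, 0, 0],
    [-0.9, 0, 15, -24, 2.2, 0, 0],
    [-0.9, 0, 24, -35, 3.4, 0, 0],
    [-0.9, 0, 34, -45, 4.6, 0, 0],
    [-0.9, 0, 44, -54, 5.8, 0, 0],
    [-0.9, 0, 56, -62, 7, 0, 0],
    [-0.9, 0, 68, -70, 8.2, 0, 0],
    [-0.9, 0, 80, -76, 9.4, 0, 0],
    [-0.9, 0, 93, -81, 10.6, 0, 0],
    [-0.9, 0, 106, -86, 11.8, 0, 0],
    [-0.9, 0, 120, -89, 13, 0, 0],
    [-0.9, 0, 120, -89, 13, 0, 0],
  ],
)

```text
time_s: 6.55
tcp_pos: [533.0, -56.6, 195.3]
tool_rot: [0.709, 0.705, 0.012, 0.009]
ft_force: [-7.9, -1.7, 17.7]
gripper_width: 8.8
grip_force: 27.1
```

Run:
```python
from h import *
s=state();r0=R.from_quat(s['tool_rot']);zz=r0.as_matrix()[:,2]
g=s['tcp_pos']-19*zz;print(g,s['joint_positions'],s['ft_force'])
hx,hz=607.,51.;a0=np.arctan2(24,177);rad=np.hypot(24,177)
print('r',np.hypot(hx-g[0],g[2]-hz),'theta',np.arctan2(g[2]-hz,hx-g[0])-a0)
for t in np.r_[np.arange(1.08,1.7,.06),1.7,1.73]:
    r=toolrot(0,0)
    a,b=go(s,np.array([hx-rad*np.cos(a0+t),g[1],hz+rad*np.sin(a0+t)])+19*r.as_matrix()[:,2],r);print(round(t,2),a.round(),b)
```

```text
[532.40870692 -56.63962717 214.24523923] [-0.19720308  0.35323793  1.74599261  0.0108836   1.01371821 -0.19661655] [-7.85561155 -1.72961963 17.66593151]
r 179.47943930744586 theta 1.0074248868706936
1.08 [ 0. 12. -4.] [ 1.7 -0.2 -0.4]
1.14 [ 0. 22. -7.] [ 1.7 -0.2 -0.4]
1.2 [ 0. 33. -9.] [ 1.7 -0.2 -0.4]
1.26 [  0.  43. -11.] [ 1.7 -0.2 -0.4]
1.32 [  0.  54. -13.] [ 1.7 -0.2 -0.4]
1.38 [  0.  64. -13.] [ 1.7 -0.2 -0.4]
1.44 [  0.  75. -13.] [ 1.7 -0.2 -0.4]
1.5 [  0.  86. -12.] [ 1.7 -0.2 -0.4]
1.56 [  1.  96. -11.] [ 1.7 -0.2 -0.4]
1.62 [  1. 107.  -9.] [ 1.7 -0.2 -0.4]
1.68 [  1. 117.  -7.] [ 1.7 -0.2 -0.4]
1.7 [  1. 121.  -6.] [ 1.7 -0.2 -0.4]
1.73 [  1. 126.  -4.] [ 1.7 -0.2 -0.4]
```

send_rows(
  rows=[
    [-0.9, 0, 12, -6, 1.7, 0, 0],
    [-0.9, 0, 22, -9, 1.7, 0, 0],
    [-0.9, 0, 33, -11, 1.7, 0, 0],
    [-0.9, 0, 43, -13, 1.7, 0, 0],
    [-0.9, 0, 54, -14, 1.7, 0, 0],
    [-0.9, 0, 64, -14, 1.7, 0, 0],
    [-0.9, 0, 75, -14, 1.7, 0, 0],
    [-0.9, 0, 86, -13, 1.7, 0, 0],
    [-0.9, 0, 96, -12, 1.7, 0, 0],
    [-0.9, 0, 104, -10, 1.7, 0, 0],
    [-0.9, 0, 110, -8, 1.7, 0, 0],
    [-0.9, 0, 115, -7, 1.7, 0, 0],
    [-0.9, 0, 119, -6, 1.7, 0, 0],
    [-0.9, 0, 121, -6, 1.7, 0, 0],
    [-0.9, 0, 121, -6, 1.7, 0, 0],
    [-0.9, 0, 121, -6, 1.7, 0, 0],
    [-0.9, 0, 121, -6, 1.7, 0, 0],
  ],
)

```text
time_s: 8.25
tcp_pos: [653.5, -58.2, 203.7]
tool_rot: [0.709, 0.705, 0.002, -0.0]
ft_force: [1.1, -7.1, 3.6]
gripper_width: 8.8
grip_force: 27.3
```

Run:
```python
from h import *
s,p,d,c=grab('top');W=pts(d,c)
g=s['tcp_pos']+[0,0,19];print(g,s['ft_force'],s['gripper_width'])
print('theta',np.arctan2(g[2]-51,607-g[0])-np.arctan2(24,177))
cv2.imwrite('pics/top1.png',cv2.resize(p[140:260,210:370],(800,600))[:,:,::-1]);np.save('top_w.npy',W)
```

```text
[653.46404354 -58.22101458 222.68508586] [ 1.08854785 -7.05490522  3.63539001] 8.847454691650237
theta 1.7003289091288727
```

View pics/top1.png

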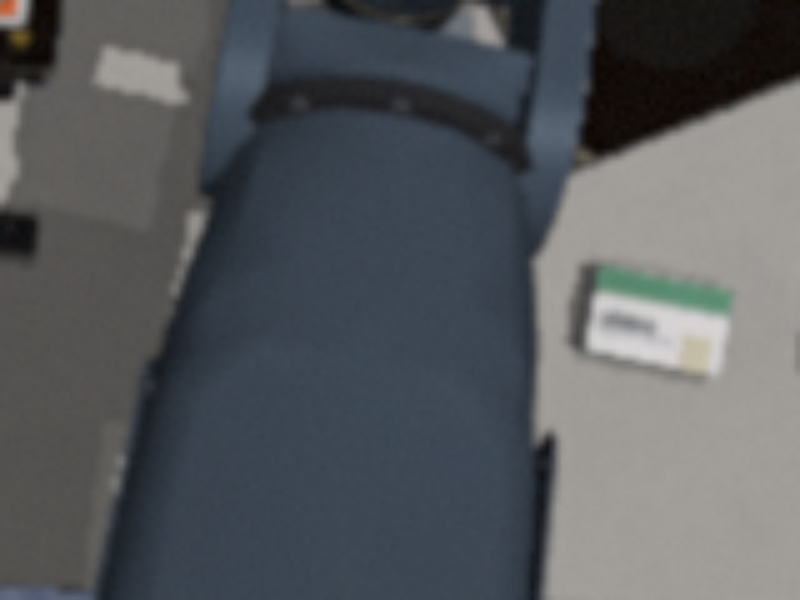

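The arm hides the hood from above. The bystanders are unmoved in the picture (slide box at (655,320)). The arc puts the hood at 1.70; I'll nudge it a little, release and back out.

send_rows(
  rows=[
    [-0.9, 0, 2, 0, 0, 0, 0],
    [-0.9, 0, 3, 0, 0, 0, 0],
    [-0.9, 0, 3, 0, 0, 0, 0],
    [-0.3, 0, 3, 0, 0, 0, 0],
    [-0.3, 0, 3, 0, 0, 0, 0],
    [-0.3, 0, 3, 0, 0, 0, 0],
    [-0.3, 0, 3, -15, 0, 0, 0],
    [-0.3, 0, 3, -40, 0, 0, 0],
    [-0.3, 0, 0, -75, 0, 0, 0],
    [-0.3, 0, -40, -95, 0, 0, 0],
    [-0.3, 0, -80, -95, 0, 0, 0],
    [-0.3, 0, -130, -95, 0, 0, -10],
    [0.5, 0, -170, -85, 0, 0, -20],
    [0.5, 0, -170, -85, 0, 0, -30],
    [0.5, 0, -170, -85, 0, 0, -40],
    [0.5, 0, -170, -85, 0, 0, -50],
    [0.5, 0, -170, -85, 0, 0, -60],
    [0.5, 0, -170, -85, 0, 0, -70],
    [0.5, 0, -170, -85, 0, 0, -80],
    [0.5, 0, -170, -85, 0, 0, -90],
  ],
)

```text
time_s: 10.3
tcp_pos: [483.2, -56.3, 289.5]
tool_rot: [0.11, 0.994, 0.002, 0.001]
ft_force: [0.0, -0.2, -0.1]
gripper_width: 64.3
grip_force: 0.0
```

```bash
cat >> h.py <<'E'
def wrist(tag):
    s,p,d,c=grab('wrist');cv2.imwrite(f'pics/{tag}.png',p[:,:,::-1])
    T=np.array(c['T_tool_cam']);v,u=np.mgrid[:384,:512]
    P=np.stack([(u-c['cx'])/c['fx']*d,(v-c['cy'])/c['fy']*d,d],-1)@T[:3,:3].T+T[:3,3]
    W=P@R.from_quat(s['tool_rot']).as_matrix().T+s['tcp_pos'];np.save(tag+'_w.npy',W);return s,p,W
E
python3 - <<'E'
from h import *
s,p,W=wrist('w2');print(s['tcp_pos'],s['joint_positions'],R.from_quat(s['tool_rot']).as_matrix().round(3))
E
```

```text
[483.16894808 -56.30722953 289.49326549] [-0.21419288  0.17436051  1.73606058  0.00473168  1.22994419 -1.56582197] [[-0.976  0.219  0.002]
 [ 0.219  0.976  0.004]
 [-0.001  0.004 -1.   ]]
```

View pics/w2.png

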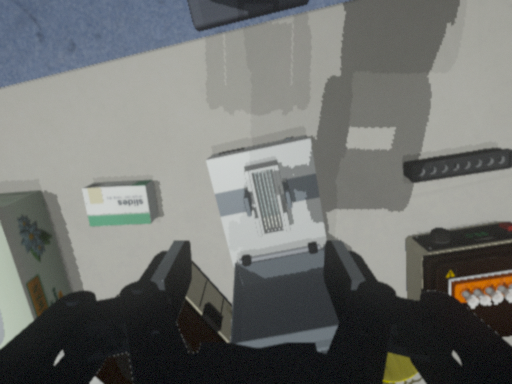

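The wrist view shows the hood open (grey interior at (285,290)), the cassette centred near (268,200) and its catches at about (249,201) and (289,192).

Run:
```python
from h import *
W=np.load('w2_w.npy');Z=W[...,2]
m=np.zeros_like(Z,bool);m[135:262,200:330]=1
k=(m&(Z>63)&(Z<90)&(W[...,0]<590)).astype(np.uint8);n,l,st,ce=cv2.connectedComponentsWithStats(k);i=1+st[1:,4].argmax();q=W[l==i]
print(len(q),cv2.minAreaRect(q[:,:2].astype(np.float32)),q.min(0),q.max(0),np.median(q[:,2]))
o=q[:,0];
for lo in range(475,580,8):
    a=q[(o>=lo)&(o<lo+8)]
    if len(a):print(lo,len(a),a[:,1].min().round(1),a[:,1].max().round(1),a[:,2].max().round())
k=(m&(Z>42)&(W[...,0]<600)).astype(np.uint8);n,l,st,ce=cv2.connectedComponentsWithStats(k);i=1+st[1:,4].argmax();q=W[l==i];q=q[q[:,0]<590]
for lo in range(465,590,15):
    a=q[(q[:,0]>=lo)&(q[:,0]<lo+15)]
    if len(a):print('deck',lo,a[:,1].min().round(1),a[:,1].max().round(1))
print(q.min(0))
```

```text
1355 ((528.4411010742188, -53.108497619628906), (39.87520217895508, 84.51811218261719), 89.04830932617188) [485.91869642 -73.50154179  63.02595898] [570.85231028 -32.70014031  80.66518083] 77.46732628513917
483 197 -72.1 -32.7 81.0
491 132 -72.4 -32.8 80.0
499 130 -72.7 -32.8 80.0
507 100 -72.6 -32.9 80.0
515 73 -68.0 -38.0 80.0
523 76 -68.0 -38.2 80.0
531 70 -68.1 -38.3 80.0
539 105 -72.7 -33.5 80.0
547 121 -73.3 -33.5 80.0
555 120 -73.5 -33.8 80.0
563 231 -73.5 -34.0 80.0
deck 465 -117.2 13.0
deck 480 -117.5 12.4
deck 495 -117.5 12.1
deck 510 -118.0 12.2
deck 525 -118.2 11.6
deck 540 -118.6 11.6
deck 555 -118.8 11.1
deck 570 -118.9 10.9
deck 585 -118.9 10.8
[ 412.36575286 -118.93825758   42.03382889]
```

Run:
```python
from h import *
s=state();r=R.from_euler('z',-.95,degrees=True)*R.from_matrix(np.array([[-1,0,0],[0,1,0],[0,0,-1.]]))
for z in(110,54,150):print(go(s,[528.4,-53.1,z],r))
```

```text
(array([-43.3,  11.8, 179.6]), array([  0.2,   0.1, -11.2]))
(array([-43.3,  11.6, 235.6]), array([  0.2,   0.1, -11.2]))
(array([-43.4,  12. , 139.6]), array([  0.2,   0.1, -11.2]))
```

send_rows(
  rows=[
    [0.65, -43, 12, 40, 0, 0, -6],
    [0.65, -43, 12, 80, 0, 0, -11.2],
    [0.65, -43, 12, 120, 0, 0, -11.2],
    [0.65, -43, 12, 140, 0.2, 0.1, -11.2],
    [0.65, -43, 12, 140, 0.2, 0.1, -11.2],
    [0.65, -43, 12, 140, 0.2, 0.1, -11.2],
  ],
)

```text
time_s: 10.95
tcp_pos: [528.3, -53.8, 149.6]
tool_rot: [0.017, 1.0, 0.0, -0.0]
ft_force: [-0.3, -0.1, 0.5]
gripper_width: 70.3
grip_force: 0.0
```

Run:
```python
from h import *
s,p,W=wrist('w3');r=R.from_euler('z',-.95,degrees=True)*R.from_matrix(np.array([[-1,0,0],[0,1,0],[0,0,-1.]]))
Z=W[...,2]
k=((Z>66)&(Z<90)&(abs(W[...,0]-528)<60)&(abs(W[...,1]+53)<40)).astype(np.uint8);n,l,st,ce=cv2.connectedComponentsWithStats(k);i=1+st[1:,4].argmax();q=W[l==i]
print(s['tcp_pos'],s['gripper_width'],cv2.minAreaRect(q[:,:2].astype(np.float32)),np.median(q[:,2]))
print(go(s,[528.4,-53.1,54],r))
```

```text
[528.28299199 -53.7886921  149.62721037] 70.32554998466355 ((528.3697509765625, -53.33006286621094), (39.93647003173828, 84.15196228027344), 89.17420959472656) 77.80089597901716
(array([-0.1,  0.6, 95.6]), array([ 0.1, -0. , -0.9]))
```

View pics/w3.png

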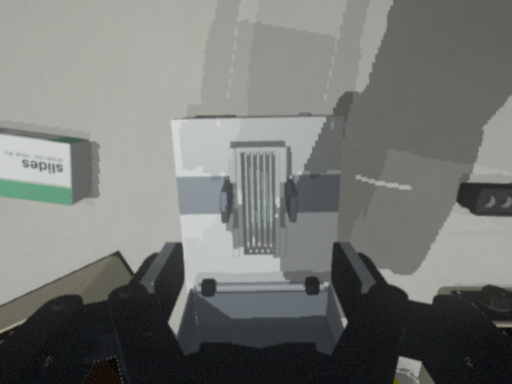

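The cassette is centred between the fingers, with the catches at (227,200) and (292,200). Descending and pinching.

send_rows(
  rows=[
    [0.65, 0, 0.5, 30, 0, 0, -0.9],
    [0.65, 0, 0.5, 60, 0, 0, -0.9],
    [0.65, 0, 0.5, 80, 0, 0, -0.9],
    [0.65, 0, 0.5, 90, 0, 0, -0.9],
    [0.65, 0, 0.5, 95, 0, 0, -0.9],
    [0.65, 0, 0.5, 95, 0, 0, -0.9],
    [0.3, 0, 0.5, 95, 0, 0, -0.9],
    [0.3, 0, 0.5, 95, 0, 0, -0.9],
    [-0.3, 0, 0.5, 95, 0, 0, -0.9],
    [-0.3, 0, 0.5, 95, 0, 0, -0.9],
    [-0.3, 0, 0.5, 95, 0, 0, -0.9],
    [-0.3, 0, 0.5, 95, 0, 0, -0.9],
    [-0.3, 0, 0.5, 95, 0, 0, -0.9],
    [-0.3, 0, 0.5, 95, 0, 0, -0.9],
  ],
  newtons=40,
)

```text
time_s: 12.4
tcp_pos: [528.3, -53.2, 55.1]
tool_rot: [0.008, 1.0, 0.0, 0.0]
ft_force: [-4.3, 0.9, 16.6]
gripper_width: 39.6
grip_force: 38.8
```

send_rows(
  rows=[
    [-0.3, 0, 0, -2, 0, 0, 0],
    [-0.3, 0, 0, -4, 0, 0, 0],
    [-0.3, 0, 0, -7, 0, 0, 0],
    [-0.3, 0, 0, -10, 0, 0, 0],
    [-0.3, 0, 0, -15, 0, 0, 0],
    [-0.3, 0, 0, -20, 0, 0, 0],
    [-0.3, 0, 0, -25, 0, 0, 0],
    [-0.3, 0, 0, -30, 0, 0, 0],
    [-0.3, 0, 0, -30, 0, 0, 0],
  ],
)

```text
time_s: 13.3
tcp_pos: [527.9, -53.2, 84.2]
tool_rot: [0.008, 1.0, 0.0, -0.0]
ft_force: [0.4, -0.0, -1.8]
gripper_width: 39.0
grip_force: 40.7
```

Run:
```python
from h import *
s,p,W=wrist('w4');print(s['tcp_pos'],s['ft_force'],s['gripper_width'])
Z=W[...,2];k=((Z>85)&(Z<130)&(abs(W[...,0]-528)<60)&(abs(W[...,1]+53)<22));print(k.sum(),np.median(Z[k]))
```

```text
[527.90331977 -53.24286475  84.15522886] [ 0.35968749 -0.02613066 -1.76356425] 39.03273316673903
13763 106.36304185282084
```

View pics/w4.png

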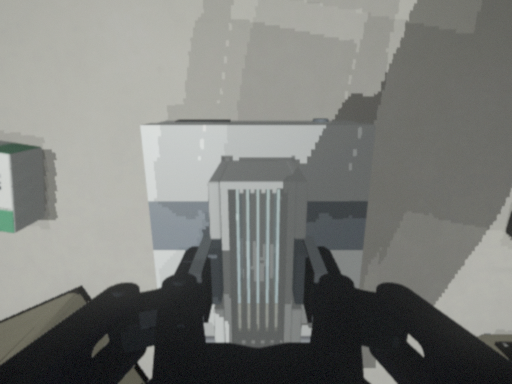

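The cassette has come up 28 mm with the gripper, its top spanning about (210–305, 160–340), and it is level between the fingers. Lifting the rest of the way.

send_rows(
  rows=[
    [-0.3, 0, 0, -7, 0, 0, 0],
    [-0.3, 0, 0, -15, 0, 0, 0],
    [-0.3, 0, 0, -25, 0, 0, 0],
    [-0.3, 0, 0, -35, 0, 0, 0],
    [-0.3, 0, 0, -45, 0, 0, 0],
    [-0.3, 0, 0, -55, 0, 0, 0],
    [-0.3, 0, 0, -63, 0, 0, 0],
    [-0.3, 0, 0, -68, 0, 0, 0],
    [-0.3, 0, 0, -70, 0, 0, 0],
    [-0.3, 0, 0, -70, 0, 0, 0],
    [-0.3, 0, 0, -70, 0, 0, 0],
    [-0.3, 0, 0, -70, 0, 0, 0],
    [-0.3, 0, 0, -70, 0, 0, 0],
  ],
)

```text
time_s: 14.65
tcp_pos: [527.5, -53.2, 153.1]
tool_rot: [0.008, 1.0, 0.001, -0.001]
ft_force: [1.0, -0.1, -1.6]
gripper_width: 39.0
grip_force: 40.7
```

Run:
```python
from h import *
s,p,W=wrist('w5');print(s['tcp_pos'],s['ft_force'],s['gripper_width'],s['grip_force'])
Z=W[...,2];k=((Z>155)&(Z<200)&(abs(W[...,0]-528)<50)&(abs(W[...,1]+53)<18));q=W[k];print(k.sum(),np.median(Z[k]),np.linalg.lstsq(np.c_[q[:,:2]-[528,-53],np.ones(len(q))],q[:,2],rcond=None)[0])
S=camera('scene')[0];cv2.imwrite('pics/s2.png',cv2.resize(S[120:270,160:360],(800,600))[:,:,::-1])
```

```text
[527.52763672 -53.24126363 153.10622292] [ 0.97185579 -0.0810051  -1.58665779] 39.02144709111942 40.69870054721832
10703 172.9585025796501 [-3.80699682e-02  3.16442072e-02  1.70239746e+02]
```

View pics/s2.png

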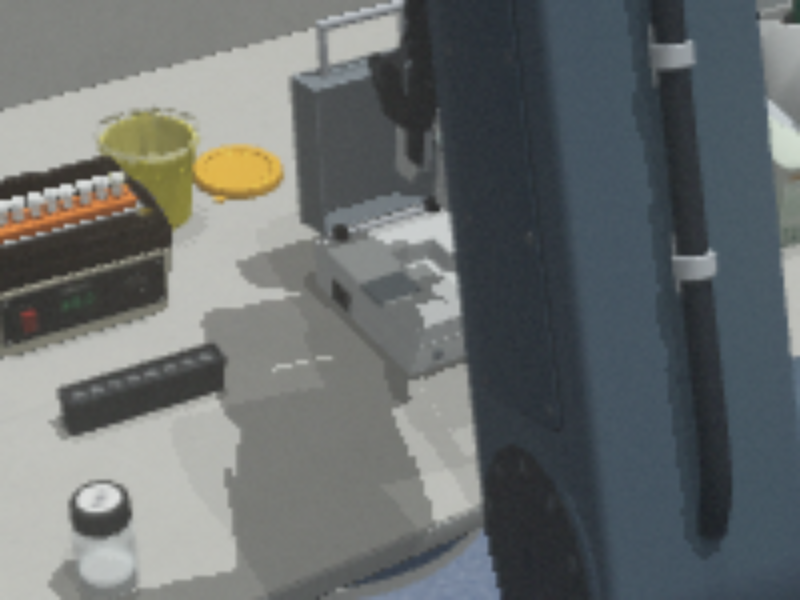

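The scene view shows the hood standing open at (360,130), with the jar and strip block undisturbed. The cassette's top is at about 174 mm, so its underside is about 78 mm above the deck.

```bash
python3 -c "
from cell import job_done
print(job_done())"
```

```text
the job is handed in; nothing more can be done
None
```

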